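# Point the fraction collector at the amber vial and start it

## Robot

A 6-joint arm with a two-finger parallel gripper is mounted at the origin on the work surface. World frame = base frame: x ahead of the robot, y to its left, z up, the work surface at z = 0. Lengths are in m, angles in rad, forces in N, time in s.
With the tool pointing down it reaches from about 0.275 to 0.825 m from the base axis. Payload 4.9 kg.
Tool frame: the origin (TCP) lies on the centre line of the jaws, within the pads' length; the fingertips stand 11 mm ahead of it and the grasp point (between the pads) lies 8 mm behind it; z points along the fingers, y is the line along which they close (so a half turn about z gives the same grasp; the last joint's range is limited). The gripper opens to 85 mm and grips with 20 to 120 N. Pads are 22 mm wide; open, the fingers measure 114 mm over their backs; the gripper's body (76 mm by 85 mm) begins 54 mm behind the grasp point. The pads swing forward as they close: fully open they stand 13 mm farther back than shut.
Start: joints at [-0.134, 0.326, -0.193, 1.052, 0, 1.437], TCP at [0.55, 0, 0.217] pointing down, gripper open.
Joint ranges: [-2.65, 2.65], [-0.97, 1.79], [-1.3, 1.35], [-1.93, 2.1], [-1.47, 1.37], [-3.14, 3.14]. Speed limits (rad/s): [2.57, 2.57, 3.14, 3.14, 3.14, 3.14].

## Interface

Orientations are given as a unit quaternion [x, y, z, w].
In Python, from cell import status, imaging, arm gives the robot as it stands.
- The arm moves only by the tool play_rows, never from a script. Its arguments are lists of equal length, an entry for each row: "travel": the shift along the world's x, y, z in m, a list of three; "twist": the turn about the world's z in rad. In form: {"travel": [[dx, dy, dz], ...], "twist": [twist, ...]}. A call has 1 to 12 rows; each row is the pose to reach, as a shift and turn from the pose commanded when the call began; what a row does not reach only later rows make up. A row lasts 1/10 s, in which the tool goes at most 50 mm and 8.59 degrees, less where a joint would pass 70% of its speed; a pose out of reach is approached as far as the arm can. A call with a gripper value outside its range is refused whole. "fingers" is the finger opening in m, from 0 to 0.0854, set as the call begins (left out, the last holds). The fingers move at their own pace and stop on an object; "squeeze" is the grip in N (left out, the last holds). Time passes only in rows, so rows that repeat a pose let the fingers close. It gives the time, the measured TCP pose, the force, the opening and the grip force at its end, in the units of the state.
- status.get_state(): the state, without advancing time (a new reading comes with each control period).
- imaging.camera(name): name is "scene" or "side" or "wrist"; returns (picture, depth): 480x640x3 uint8, red, green, blue; 480x640 float32, m along the optical axis (not along the pixel's ray), 0 where there is no reading.
- imaging.camera_params(name): a dict with "fx", "fy", "cx", "cy" (pixels), "rvec" (rotation vector, rad) and "tvec" (3), from world to camera coordinates, as OpenCV has them. Camera axes: x right, y down, z forward; pixel columns grow to the right and rows downward; lengths in m; the calibration is good to about 2 mm. The wrist camera is an equidistant fisheye: a pixel r from the principal point sees the ray r / f radians off the axis. A picture is of the moment at which its call begins: read the wrist's pose just before it. camera_params takes no time and is no camera call; for the wrist camera it gives the pose at the moment of the call.
- arm.job_done(): hands the job in; it is judged then, once.
The state is a dict: "time_s": time; "q": joint angles; "joint_vel": joint speeds; "joint_efforts": joint torques, N m; "tcp_pos": TCP position; "tool_rot": TCP orientation; "force": force on the tool from outside, world axes, zero at the start; "torque": the same for the moment, N m; "finger_gap": finger opening in m; "grip_force": force on a finger pad.
Only numpy, scipy, OpenCV 4.12 (cv2) and the standard library are available. Lean on these libraries where they do the work, as an engineer would, in place of code of your own. Each camera call takes 0.05 s, during which the arm holds its last target. There are 200 camera calls.

## Task

The fraction collector's red swing arm has to deliver into the amber vial: push the arm round with a fingertip until its nozzle is over the middle of the amber vial's open mouth, leaving it there, and then press the green start button on the grey control box all the way down and let go of it. Do not press start before the nozzle is over the vial, do not press the red stop button, and leave the vials and the other things on the bench where they stand.

Things in the scene. Friction and masses are not known exactly. Their poses are not given: they have to be found in the camera images.
- collector: the white fraction collector, fixed. Origin on the swing arm's vertical pivot axis at bench height, z up, x from the vials towards the housing. Housing 200 mm wide, 72 mm high, from 25 mm on the -x side to 125 mm on the +x side of the pivot. On the -x side lies a 125 x 280 x 22 mm deck with four vial pockets 12 mm deep, 130 mm from the pivot, at arm angles -1.0, -0.55, 0.55 and 1.0 rad
- swing (a joint): turn of the swing arm, rad; 0 = arm points along the collector's -x axis; positive = anticlockwise from above (nozzle moves to the collector's -y side); stops at -1.35 and 1.35. It turns stiffly (1.3 N at 95 mm from the pivot) and stays where it is left. It starts between -0.2 and 0.2, between the two pairs of vials
- nozzle (a point): lower end of the steel nozzle (8 mm diameter, 22 mm long below the arm) at the outer end of the swing arm, 130 mm from the pivot axis, 80 mm above the bench: 8 mm above the vials' rims
- push_mid (a point): point on the centre line of the red swing arm's top, 95 mm from the pivot axis, 119 mm above the bench; push on the arm's side here. The red bar is straight, 16 mm wide, 18 mm high (underside 101 mm above the bench), and ends 144 mm from the pivot. Its black hub is 42 mm wide, top 127 mm above the bench; a dark counterweight reaches 56 mm past the pivot
- amber_vial: the amber (brown) glass vial with an orange band, open at the top, 30 mm outside diameter, 62 mm high, loose in one of the four deck pockets, rim 72 mm above the bench; origin: centre of its underside, z up
- amber_vial_mouth (a point): centre of the amber vial's mouth, level with its rim; the mouth is 24 mm wide
- clear_vial1: a clear glass vial with a white band, same size as the amber vial, loose in a pocket of the deck; leave it standing
- clear_vial2: a clear glass vial with a white band, same size as the amber vial, loose in a pocket of the deck; leave it standing
- clear_vial3: a clear glass vial with a white band, same size as the amber vial, loose in a pocket of the deck; leave it standing
- control_box: grey control box fixed to the bench, 90 x 150 x 40 mm, origin at the centre of its underside; the green start button stands 36 mm to its +y side, the red stop button 36 mm to its -y side
- start_top (a point): centre of the top of the green start button, 62 mm above the bench, 28 mm diameter, pressed straight down; its round black housing, 44 mm wide, is 10 mm lower
- start (a joint): travel of the start button, m: 0 = up, 0.006 = fully down; a spring returns it; 5 N holds it fully down
- stop_top (a point): centre of the top of the red stop button, same size as the start button; not to be pressed
- stop (a joint): travel of the stop button, m: 0 = up, 0.006 = fully down
- wash_bottle: white wash bottle with a green cap, 72 mm diameter, 170 mm high, loose; leave alone
- beaker: glass beaker, 70 mm diameter, 90 mm high, loose; leave alone
- reagent_jar: amber jar with a black lid, 64 mm diameter, 90 mm high, loose, standing apart from the collector; leave alone
- screw_cap: orange screw cap lying on the bench, 36 mm diameter, 16 mm high, loose; leave alone

How it is judged:
By the outcome, as a careful person would: the job done as asked, in the order asked, and still so for the second after the job is handed in, with the robot touching nothing.
It also fails if it takes over 51 s, if anything falls off the work surface, if the arm or the gripper's body presses on something with over 40 N, if the wrist force passes 120 N, or if a joint passes its speed limit or range.

## Working session

There is one attempt and no reset: what is moved stays moved. The work goes in short steps, Python scripts to look and compute and a tool call to move; the robot and the scene stay as the last step left them, time stands still between calls to the robot, and variables do not carry over. Pictures are saved under pics/ and viewed, at most 10 in all, crops included, and the job is handed in when it is done.

Besides the shell and the picture viewer there is one more tool, called after "Request:" as name(argument=value, ...), one argument or row to a line, values as JSON. play_rows: Moves the arm, as the interface text tells. Its arguments: {"type":"object","properties":{"travel":{"type":"array","items":{"type":"array","items":{"type":"number"}}},"twist":{"type":"array","items":{"type":"number"}},"fingers":{"type":"number"},"squeeze":{"type":"number"}},"required":["travel","twist"]}

```bash
mkdir -p pics; cat > h.py <<'E'
import numpy as np, cv2
from cell import status, imaging, arm
def grab(name):
    p=imaging.camera_params(name); im,d=imaging.camera(name); return im,d,p
def world(d,p):
    v,u=np.mgrid[0:480,0:640].astype(float)
    x=(u-p['cx'])/p['fx']; y=(v-p['cy'])/p['fy']
    R=cv2.Rodrigues(np.array(p['rvec'],float))[0]; t=np.array(p['tvec'],float)
    P=np.stack([x*d,y*d,d],-1)
    W=(P-t)@R; W[d==0]=np.nan
    return W
E
python3 - <<'E'
from h import *
for n in('scene','side'):
    im,d,p=grab(n); cv2.imwrite(f'pics/{n}1.png',im[...,::-1]); np.savez(f'{n}1.npz',im=im,d=d,W=world(d,p))
    print(n,p)
E
```

```text
scene {'fx': 516.4014731934069, 'fy': 516.4014731934069, 'cx': 326.9117276352638, 'cy': 244.46662570203657, 'rvec': array([ 1.2369074 ,  2.0971251 , -1.11983033]), 'tvec': array([ 0.28531199, -0.18517181,  1.65556617])}
side {'fx': 434.6767402883334, 'fy': 434.6767402883334, 'cx': 323.742641858013, 'cy': 241.15554248785244, 'rvec': array([ 2.14682401, -0.15731349,  0.05197441]), 'tvec': array([-0.54004423,  0.13188825,  0.89954023])}
```

View pics/scene1.png

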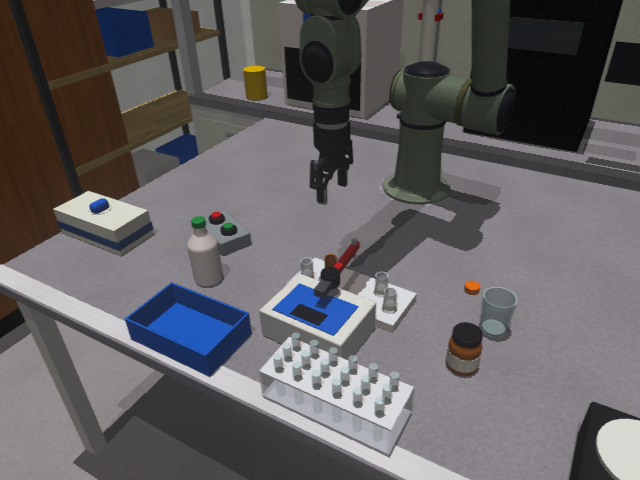

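View pics/side1.png

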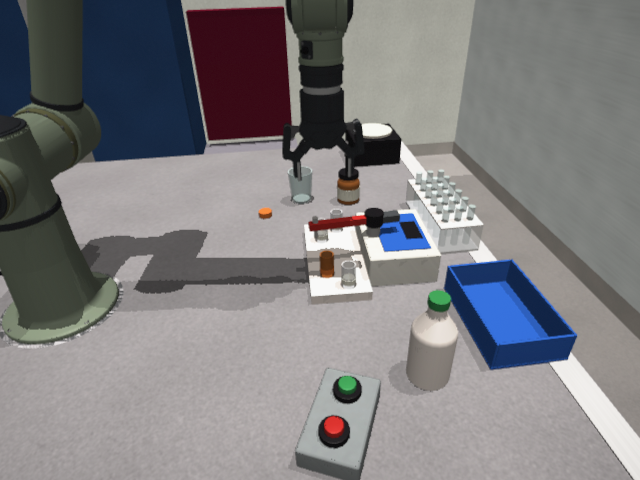

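The side view shows the red arm around (335,222), the amber vial at (327,263) in the near inner pocket, the green button at (347,384) and the red button at (334,428). Next I'll measure their positions.

```bash
python3 - <<'E'
from h import *
def rep(n,box,f,lab,zr):
    z=np.load(n+'1.npz'); W=z['W']; hsv=cv2.cvtColor(z['im'],cv2.COLOR_RGB2HSV).astype(int)
    m=np.zeros((480,640),bool); u0,u1,v0,v1=box; m[v0:v1,u0:u1]=1
    m&=f(hsv)&(W[...,2]>zr[0])&(W[...,2]<zr[1]); P=W[m]
    if len(P)<5: print(n,lab,len(P)); return P
    print(n,lab,len(P),'med',np.median(P,0).round(4),'min',P.min(0).round(4),'max',P.max(0).round(4)); return P
red=lambda h:((h[...,0]<6)|(h[...,0]>174))&(h[...,1]>150)
grn=lambda h:(abs(h[...,0]-65)<20)&(h[...,1]>120)
amb=lambda h:(h[...,0]>5)&(h[...,0]<20)&(h[...,1]>120)
drk=lambda h:(h[...,2]<60)
wht=lambda h:(h[...,1]<60)&(h[...,2]>120)
B={'side':dict(arm=(300,375,205,240),g=(330,365,370,400),r=(315,352,412,445),am=(312,340,245,285),hub=(362,386,205,240),cw=(384,402,205,225)),
'scene':dict(arm=(325,365,235,275),g=(215,240,218,240),r=(205,227,208,224),am=(320,340,250,270),hub=(315,345,262,300),cw=(310,345,280,300))}
for n in B:
    b=B[n]
    P=rep(n,b['arm'],red,'armtop',(.114,.13))
    if len(P)>5:
        c=P[:,:2].mean(0); d=np.linalg.svd(P[:,:2]-c)[2][0]; d*=-np.sign(d[0]); print('  c',c,'dir',d,'ang',np.arctan2(d[1],d[0]))
    rep(n,b['g'],grn,'green top',(.058,.066)); rep(n,b['r'],red,'red top',(.058,.066))
    rep(n,b['am'],amb,'amber',(.02,.09)); rep(n,b['hub'],drk,'hubtop',(.121,.135)); rep(n,b['cw'],drk,'cw',(.05,.135))
    P=rep(n,(250,440,230,360) ,wht,'housing top',(.068,.076))
    h=cv2.minAreaRect(P[:,:2].astype(np.float32)); print('  rect',h)
    P=rep(n,(290,440,220,330) ,wht,'deck top',(.018,.026))
    h=cv2.minAreaRect(P[:,:2].astype(np.float32)); print('  rect',h)
E
```

```text
side armtop 239 med [0.5883 0.0456 0.1167] min [0.5221 0.0359 0.1141] max [0.646  0.0586 0.122 ]
  c [0.58737126 0.04629969] dir [-0.99775172 -0.06701864] ang -3.074523746472665
side green top 215 med [ 0.5364 -0.3305  0.0599] min [ 0.5231 -0.3427  0.0581] max [ 0.5495 -0.3167  0.0626]
side red top 277 med [ 0.5067 -0.3955  0.06  ] min [ 0.4935 -0.408   0.058 ] max [ 0.5201 -0.3803  0.0627]
side amber 332 med [ 0.5501 -0.0195  0.054 ] min [ 0.5359 -0.0256  0.0204] max [0.5647 0.0057 0.0717]
side hubtop 159 med [0.6641 0.0505 0.1245] min [0.6443 0.0324 0.1211] max [0.6836 0.0741 0.1271]
side cw 77 med [0.7016 0.0451 0.1089] min [0.6851 0.0416 0.0714] max [0.737  0.0814 0.1163]
side housing top 1015 med [ 0.6729 -0.0278  0.0698] min [ 0.5745 -0.3192  0.068 ] max [0.7862 0.0737 0.076 ]
  rect ((0.6558058261871338, -0.10734786093235016), (0.3854125738143921, 0.19216984510421753), 69.4718246459961)
side deck top 2845 med [0.5846 0.0168 0.02  ] min [ 0.5089 -0.0857  0.018 ] max [0.8471 0.1999 0.026 ]
  rect ((0.6789712309837341, 0.052269138395786285), (0.2815488278865814, 0.330109357833862
[... 446 characters left out ...]
7 -0.0058  0.0646] min [ 0.536  -0.0202  0.0502] max [0.5682 0.0082 0.0727]
scene hubtop 197 med [0.6664 0.0582 0.1245] min [0.6467 0.0372 0.121 ] max [0.6862 0.0775 0.1281]
scene cw 175 med [0.6866 0.0698 0.1078] min [0.657  0.0525 0.0773] max [0.7227 0.078  0.1212]
scene housing top 2100 med [0.746  0.0904 0.0698] min [ 0.5418 -0.0643  0.068 ] max [0.8888 0.182  0.076 ]
  rect ((0.7156144380569458, 0.06970775872468948), (0.3416995108127594, 0.2440773844718933), 5.181063175201416)
scene deck top 1340 med [0.5655 0.1141 0.02  ] min [ 0.5092 -0.0812  0.018 ] max [0.6465 0.2022 0.0255]
  rect ((0.5768609046936035, 0.05961890518665314), (0.2822485566139221, 0.12642902135849), 86.94132995605469)
```

Request:
play_rows(
  travel=[
    [0.01,0.045,0],
    [0.02,0.092,0],
    [0.02,0.092,0],
    [0.02,0.092,-0.04],
    [0.02,0.092,-0.08],
    [0.02,0.092,-0.1],
    [0.02,0.092,-0.1],
    [0.02,0.092,-0.1],
    [0.02,0.092,-0.1],
    [0.02,0.092,-0.1],
  ],
  twist=[0.06,0.06,0.06,0.06,0.06,0.06,0.06,0.06,0.06,0.06],
  fingers=0,
)

```text
time_s: 1.1
tcp_pos: [0.5713, 0.0919, 0.1189]
tool_rot: [0.686, 0.728, 0.001, 0.001]
force: [0.9, -0.1, 0.4]
finger_gap: 0.0002
grip_force: 0.0
```

```bash
python3 - <<'E'
from h import *
from scipy.spatial.transform import Rotation as R
s=status.get_state(); print(s['time_s'],s['tcp_pos'],s['finger_gap'],s['force']); print(R.from_quat(s['tool_rot']).as_matrix().round(3))
im,d,p=grab('wrist'); 
im2,d2,p2=grab('side'); c=cv2.resize(im2[150:310,260:460],(800,640))[:600]
cv2.imwrite('pics/w2.png',im[...,::-1]);cv2.imwrite('pics/s2.png',c[...,::-1])
E
```

```text
1.1 [0.57130078 0.09192479 0.11886928] 0.00016044824369041503 [ 0.9498051  -0.0870535   0.39284298]
[[-0.06   0.998  0.003]
 [ 0.998  0.06   0.   ]
 [-0.     0.003 -1.   ]]
```

View pics/s2.png

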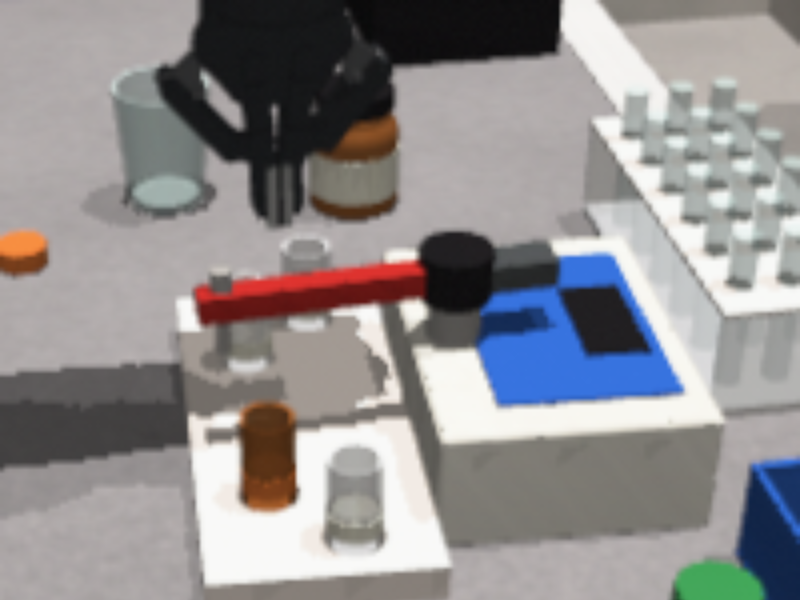

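View pics/w2.png

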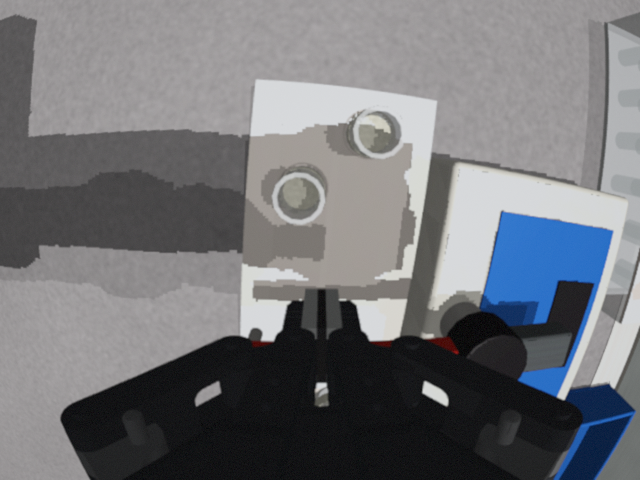

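The fingertips are clear of everything, about 24 mm off the arm's +y side. I'll push in an arc, stopping a little short.

Request:
play_rows(
  travel=[
    [0,-0.012,-0.004],
    [-0.001,-0.02,-0.004],
    [-0.001,-0.024,-0.004],
    [-0.0015,-0.028,-0.004],
    [-0.002,-0.0325,-0.004],
    [-0.002,-0.037,-0.004],
    [-0.002,-0.042,-0.004],
    [-0.0015,-0.047,-0.004],
    [-0.001,-0.052,-0.004],
    [0,-0.0565,-0.004],
    [0.001,-0.061,-0.004],
    [0.001,-0.061,-0.004],
  ],
  twist=[0,0,0,0.045,0.09,0.14,0.19,0.24,0.29,0.34,0.39,0.39],
)

```text
time_s: 2.4
tcp_pos: [0.5711, 0.0301, 0.1132]
tool_rot: [0.532, 0.847, -0.0, 0.0]
force: [0.3, 0.5, 0.2]
finger_gap: -0.0
grip_force: 0.0
```

```bash
cat > m.py <<'E'
from h import *
red=lambda h:((h[...,0]<6)|(h[...,0]>174))&(h[...,1]>150)
amb=lambda h:(h[...,0]>5)&(h[...,0]<20)&(h[...,1]>120)
def run(k):
  print(np.round(status.get_state()['force'],1))
  for n,bx in(('side',(290,375,190,300)),('scene',(300,370,225,285))):
    im,d,p=grab(n); W=world(d,p); h=cv2.cvtColor(im,cv2.COLOR_RGB2HSV).astype(int)
    m=np.zeros((480,640),bool); m[bx[2]:bx[3],bx[0]:bx[1]]=1
    P=W[m&red(h)&(W[...,2]>.113)&(W[...,2]<.13)]
    r=cv2.minAreaRect(P[:,:2].astype(np.float32)); print(n,len(P),'rect',r)
    c=P[:,:2].mean(0); dd=np.linalg.svd(P[:,:2]-c)[2][0]; dd*=-np.sign(dd[0])
    i=np.argmin(P[:,0]); t=(P[:,:2]-c)@dd; tip=c+dd*t.max(); 
    print(' c',c.round(4),'phi',np.arctan2(-dd[1],-dd[0]).round(4),'tip',tip.round(4),'nozzle',(tip-.014*dd).round(4))
    A=W[m&amb(h)&(W[...,2]>.05)&(W[...,2]<.075)]
    if len(A)>5: print(' amber',len(A),A.min(0).round(4),A.max(0).round(4),((A.min(0)+A.max(0))/2).round(4))
    cv2.imwrite(f'pics/{n}{k}.png',cv2.resize(im[bx[2]-10:bx[3]+10,bx[0]-10:bx[1]+30],None,fx=5,fy=5)[:600,:800,::-1])
E
python3 -c "import m;m.run(3)"
```

```text
[0.3 0.5 0.2]
side 213 rect ((0.5834773778915405, 0.046998731791973114), (0.12423621863126755, 0.018895145505666733), 4.0717949867248535)
 c [0.5895 0.0457] phi 0.0742 tip [0.5217 0.0407] nozzle [0.5356 0.0417]
 amber 188 [ 0.5365 -0.0257  0.0501] [0.5647 0.0066 0.0709] [ 0.5506 -0.0096  0.0605]
scene 159 rect ((0.5810346603393555, 0.05162356421351433), (0.11282535642385483, 0.015848711133003235), 3.583979606628418)
 c [0.5897 0.0536] phi 0.0456 tip [0.5245 0.0506] nozzle [0.5385 0.0513]
 amber 115 [ 0.5344 -0.0205  0.0518] [0.5682 0.0095 0.0726] [ 0.5513 -0.0055  0.0622]
```

```bash
python3 - <<'E'
from h import *
s=status.get_state(); print(s['time_s'],s['tcp_pos'])
a=imaging.camera('side')[0][120:300,240:440]; b=imaging.camera('scene')[0][150:330,240:440]
cv2.imwrite('pics/c4.png',np.hstack([cv2.resize(x,(400,360)) for x in(a,b)])[...,::-1])
E
```

```text
2.5 [0.57094815 0.0307566  0.11314997]
```

View pics/c4.png

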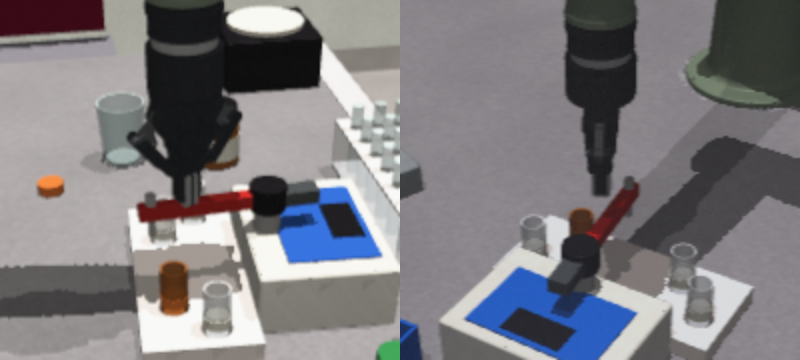

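The fingers passed over the bar, which hasn't moved. I'll measure the true fingertip height.

```bash
python3 - <<'E'
from h import *
print(status.get_state()['tcp_pos'])
for n in('side','scene'):
    im,d,p=grab(n); W=world(d,p)
    m=(np.hypot(W[...,0]-.571,W[...,1]-.030)<.035)&(W[...,2]>.08)&(W[...,2]<.2)&(im.max(-1)-im.min(-1)<40)
    P=W[m]; print(n,m.sum())
    for z in np.arange(.085,.165,.008):
        q=P[(P[:,2]>=z)&(P[:,2]<z+.008)]
        if len(q): print(round(z,3),len(q),q.min(0).round(3)[:2],q.max(0).round(3)[:2])
E
```

```text
[0.57090051 0.03103274 0.11315949]
side 594
0.093 19 [0.54  0.039] [0.602 0.045]
0.117 3 [0.539 0.043] [0.539 0.044]
0.125 21 [0.539 0.017] [0.581 0.044]
0.133 46 [0.557 0.015] [0.585 0.031]
0.141 48 [0.557 0.015] [0.584 0.029]
0.149 45 [0.557 0.016] [0.585 0.03 ]
0.157 43 [0.557 0.015] [0.584 0.028]
scene 207
0.093 2 [0.554 0.055] [0.571 0.057]
0.101 9 [0.55  0.056] [0.589 0.059]
0.109 12 [0.539 0.04 ] [0.587 0.057]
0.117 11 [0.54  0.027] [0.601 0.049]
0.125 20 [0.54  0.023] [0.583 0.049]
0.133 29 [0.571 0.024] [0.586 0.043]
0.141 29 [0.571 0.023] [0.587 0.043]
0.149 28 [0.572 0.024] [0.587 0.043]
0.157 8 [0.581 0.03 ] [0.587 0.042]
```

The tips are really at z ≈ 0.130, about 17 mm above the reported TCP rather than 11 mm below it. I'll go back to the +y side and lower accordingly.

Request:
play_rows(
  travel=[
    [0,0,0.02],
    [0,0.02,0.025],
    [0,0.045,0.025],
    [-0.001,0.064,0.025],
    [-0.001,0.064,0.005],
    [-0.001,0.064,-0.015],
    [-0.001,0.064,-0.022],
    [-0.001,0.064,-0.022],
  ],
  twist=[0,-0.1,-0.24,-0.39,-0.39,-0.39,-0.39,-0.39],
)

```text
time_s: 3.5
tcp_pos: [0.569, 0.0951, 0.0902]
tool_rot: [0.686, 0.728, -0.001, -0.001]
force: [-0.1, -0.2, 0.5]
finger_gap: -0.0
grip_force: 0.0
```

```bash
python3 - <<'E'
from h import *
s=status.get_state();print(s['tcp_pos'],s['finger_gap'],s['force'],s['time_s'])
im,d,p=grab('side'); W=world(d,p)
m=(np.hypot(W[...,0]-.571,W[...,1]-.09)<.035)&(W[...,2]>.06)&(W[...,2]<.2)&(im.max(-1)-im.min(-1)<40)
P=W[m]
for z in np.arange(.065,.145,.004):
        q=P[(P[:,2]>=z)&(P[:,2]<z+.004)]
        if len(q): print(round(z,3),len(q),q.min(0).round(3)[:2],q.max(0).round(3)[:2])
cv2.imwrite('pics/s5.png',cv2.resize(im[150:300,260:460],(800,600))[...,::-1])
E
```

```text
[0.56895825 0.09507968 0.09016436] -2.4530817739653257e-07 [-0.146919   -0.18996205  0.52828197] 3.5
0.101 4 [0.563 0.084] [0.576 0.092]
0.105 11 [0.56  0.081] [0.575 0.088]
0.109 18 [0.556 0.081] [0.58 0.09]
0.113 21 [0.556 0.081] [0.583 0.091]
0.117 23 [0.555 0.081] [0.583 0.1  ]
0.121 18 [0.555 0.081] [0.583 0.099]
0.125 26 [0.555 0.081] [0.583 0.099]
0.129 21 [0.555 0.08 ] [0.583 0.099]
0.133 21 [0.555 0.079] [0.58  0.093]
0.137 21 [0.556 0.081] [0.583 0.094]
0.141 19 [0.554 0.08 ] [0.585 0.098]
```

View pics/s5.png

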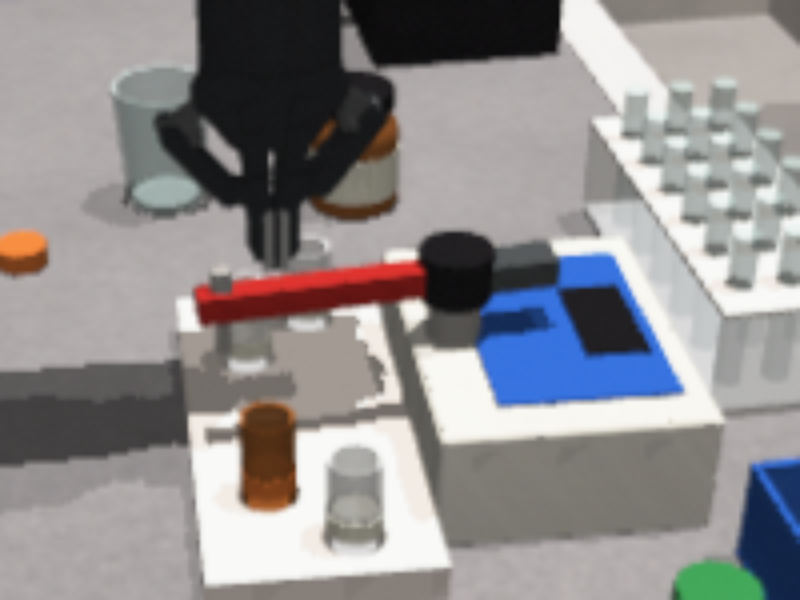

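Request:
play_rows(
  travel=[
    [0,-0.012,-0.004],
    [-0.001,-0.022,-0.004],
    [-0.001,-0.027,-0.004],
    [-0.0015,-0.031,-0.004],
    [-0.002,-0.0355,-0.004],
    [-0.002,-0.04,-0.004],
    [-0.002,-0.045,-0.004],
    [-0.0015,-0.05,-0.004],
    [-0.001,-0.055,-0.004],
    [0,-0.0595,-0.004],
    [0.001,-0.064,-0.004],
    [0.001,-0.064,-0.004],
  ],
  twist=[0,0,0,0.045,0.09,0.14,0.19,0.24,0.29,0.34,0.39,0.39],
)

```text
time_s: 4.75
tcp_pos: [0.5714, 0.0301, 0.0877]
tool_rot: [0.532, 0.847, 0.0, 0.0]
force: [0.1, -0.3, 0.6]
finger_gap: -0.0002
grip_force: 0.0
```

```bash
python3 -c "import m;m.run(6)"
```

```text
[ 0.1 -0.3  0.6]
side 273 rect ((0.5915036797523499, 0.018088392913341522), (0.12602026760578156, 0.022091243416070938), 25.829219818115234)
 c [0.5932 0.0147] phi 0.4774 tip [ 0.5371 -0.0143] nozzle [ 0.5495 -0.0079]
 amber 186 [ 0.5367 -0.0265  0.0502] [0.5647 0.0062 0.0718] [ 0.5507 -0.0102  0.061 ]
scene 147 rect ((0.5954092741012573, 0.021290265023708344), (0.09622533619403839, 0.014826895669102669), 25.843399047851562)
 c [0.6004 0.0233] phi 0.4793 tip [ 0.5528 -0.0015] nozzle [0.5652 0.005 ]
 amber 15 [ 0.5441 -0.0211  0.0532] [0.5687 0.0065 0.0713] [ 0.5564 -0.0073  0.0623]
```

Request:
play_rows(
  travel=[
    [0.0005,-0.002,0],
    [0.001,-0.004,0],
    [0.001,-0.004,0],
    [0.001,-0.004,0],
    [-0.004,0.006,0],
    [-0.011,0.02,0],
    [-0.02,0.038,0],
    [-0.02,0.038,0],
  ],
  twist=[0.02,0.045,0.045,0.045,0.045,0.045,0.045,0.045],
)

```text
time_s: 5.65
tcp_pos: [0.5488, 0.0717, 0.087]
tool_rot: [0.511, 0.86, -0.0, -0.001]
force: [-0.2, -0.4, 0.0]
finger_gap: 0.0
grip_force: 0.0
```

```bash
python3 - <<'E'
import m
from h import *
m.run(7)
def q(n,c,hw):
    im,d,p=grab(n); s=8
    L=cv2.resize(im,None,fx=s,fy=s,interpolation=cv2.INTER_CUBIC).copy()
    def pr(P):
        u=cv2.projectPoints(np.array(P,float),p['rvec'],p['tvec'],np.array([[p['fx'],0,p['cx']],[0,p['fy'],p['cy']],[0,0,1.]]),None)[0][:,0]
        return ((u+.5)*s).astype(int)
    a=np.linspace(0,2*np.pi,40)
    for z in (.072,): cv2.polylines(L,[pr([[.5505+.015*np.cos(t),-.007+.015*np.sin(t),z] for t in a])],True,(0,255,0),1)
    cv2.polylines(L,[pr([[.5505+.004*np.cos(t),-.007+.004*np.sin(t),.08] for t in a])],True,(0,255,255),1)
    u,v=pr([[.5505,-.007,.08]])[0]
    return L[v-240:v+240,u-200:u+200]
cv2.imwrite('pics/z7.png',np.hstack([q('side',0,0),q('scene',0,0)])[...,::-1])
E
```

```text
[-0.2 -0.4  0. ]
side 276 rect ((0.5936812162399292, 0.014080151915550232), (0.12526534497737885, 0.017743445932865143), 28.511356353759766)
 c [0.5938 0.0125] phi 0.5087 tip [ 0.5396 -0.0177] nozzle [ 0.5518 -0.0109]
 amber 178 [ 0.537  -0.0253  0.0502] [0.565  0.0056 0.071 ] [ 0.551  -0.0099  0.0606]
scene 172 rect ((0.5965274572372437, 0.018208589404821396), (0.09647393226623535, 0.015356633812189102), 28.8807373046875)
 c [0.5995 0.0207] phi 0.4891 tip [ 0.5536 -0.0037] nozzle [0.566  0.0029]
 amber 14 [ 0.5372 -0.02    0.0513] [0.5609 0.0091 0.0707] [ 0.549  -0.0054  0.061 ]
```

View pics/z7.png

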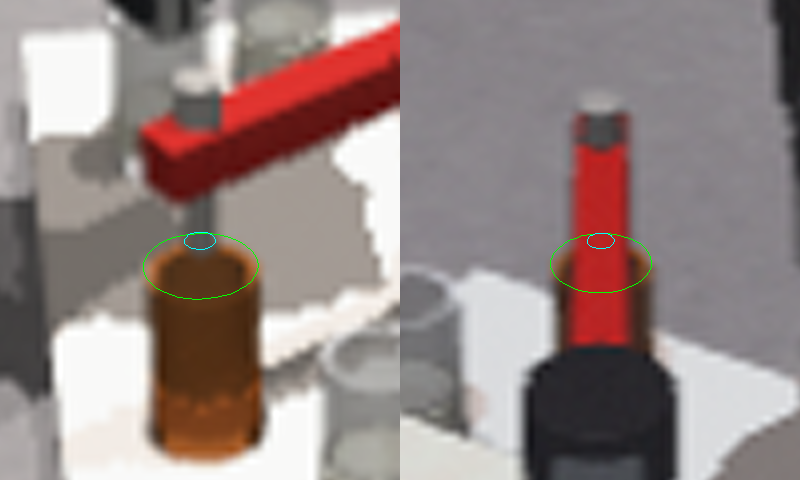

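Both views show the nozzle centred over the amber mouth to about 1 mm: side column 202 against vial centre 205, scene 600 against 604. Now I'll lift off and check the wash bottle's clearance.

Request:
play_rows(
  travel=[
    [-0.003,0.006,0.03],
    [-0.003,0.006,0.08],
    [-0.003,0.006,0.125],
    [-0.005,-0.04,0.125],
    [-0.006,-0.09,0.125],
    [-0.007,-0.14,0.125],
    [-0.008,-0.19,0.125],
    [-0.009,-0.24,0.125],
    [-0.01,-0.29,0.125],
    [-0.012,-0.34,0.125],
    [-0.012,-0.39,0.125],
    [-0.012,-0.4,0.125],
  ],
  twist=[0,0,0,-0.06,-0.12,-0.18,-0.24,-0.3,-0.36,-0.42,-0.48,-0.495],
)

```text
time_s: 7.05
tcp_pos: [0.5382, -0.3372, 0.2117]
tool_rot: [0.71, 0.704, -0.001, 0.001]
force: [0.1, 0.0, -0.5]
finger_gap: -0.0001
grip_force: 0.0
```

```bash
python3 - <<'E'
from h import *
s=status.get_state();print(s['tcp_pos'],s['force'],s['time_s'])
z=np.load('side1.npz')
for n in('side','scene'):
    z=np.load(n+'1.npz');W=z['W']; m=(W[...,0]>.55)&(W[...,0]<.8)&(W[...,1]<-.12)&(W[...,1]>-.4)&(W[...,2]>.07)&(W[...,2]<.19)
    P=W[m]; print(n,len(P),P.min(0).round(3),P.max(0).round(3)); c=P[P[:,2]>.15]; print(c.min(0).round(3),c.max(0).round(3))
im,d,p=grab('side'); W=world(d,p)
m=(W[...,0]>.5)&(W[...,0]<.58)&(W[...,1]<-.29)&(W[...,1]>-.37)&(W[...,2]>.15)&(im.max(-1)<90)
P=W[m]
for z in np.arange(.19,.3,.006):
        q=P[(P[:,2]>=z)&(P[:,2]<z+.006)]
        if len(q): print(round(z,3),len(q),q.min(0).round(3)[:2],q.max(0).round(3)[:2])
E
```

```text
[ 0.53816238 -0.33721419  0.21171814] [ 0.13743519  0.02734772 -0.48622658] 7.05
side 2424 [ 0.645 -0.321  0.07 ] [ 0.716 -0.255  0.17 ]
[ 0.666 -0.301  0.15 ] [ 0.697 -0.268  0.17 ]
scene 1021 [ 0.657 -0.312  0.07 ] [ 0.721 -0.243  0.17 ]
[ 0.667 -0.298  0.151] [ 0.701 -0.264  0.17 ]
0.226 11 [ 0.531 -0.35 ] [ 0.549 -0.345]
0.232 49 [ 0.525 -0.351] [ 0.551 -0.335]
0.238 62 [ 0.524 -0.35 ] [ 0.551 -0.344]
0.244 65 [ 0.525 -0.35 ] [ 0.551 -0.343]
0.25 64 [ 0.524 -0.35 ] [ 0.551 -0.335]
0.256 60 [ 0.525 -0.35 ] [ 0.55  -0.328]
0.262 73 [ 0.522 -0.352] [ 0.56  -0.328]
0.268 183 [ 0.507 -0.354] [ 0.568 -0.327]
0.274 298 [ 0.503 -0.353] [ 0.574 -0.327]
0.28 339 [ 0.5   -0.352] [ 0.58  -0.327]
0.286 206 [ 0.501 -0.356] [ 0.58  -0.326]
0.292 234 [ 0.501 -0.357] [ 0.579 -0.325]
0.298 199 [ 0.5   -0.356] [ 0.58  -0.328]
```

The gripper clears the wash bottle by about 65 mm. I'll centre over the green button and descend, finishing in small steps.

Request:
play_rows(
  travel=[
    [0,0.008,0],
    [0,0.008,-0.04],
    [0,0.008,-0.08],
    [0,0.008,-0.12],
    [0,0.008,-0.15],
    [0,0.008,-0.158],
    [0,0.008,-0.158],
    [0,0.008,-0.158],
  ],
  twist=[0,0,0,0,0,0,0,0],
)

```text
time_s: 7.9
tcp_pos: [0.5403, -0.3227, 0.056]
tool_rot: [0.707, 0.708, 0.0, 0.001]
force: [-0.4, -0.1, -1.0]
finger_gap: -0.0001
grip_force: 0.0
```

```bash
python3 - <<'E'
from h import *
s=status.get_state();print(s['tcp_pos'],s['force'],s['time_s'])
im=imaging.camera('side')[0]
cv2.imwrite('pics/s8.png',cv2.resize(im[310:480,260:460],(700,595))[...,::-1])
E
```

```text
[ 0.54027911 -0.32266202  0.05602687] [-0.37756539 -0.1096878  -0.97238507] 7.9
```

View pics/s8.png

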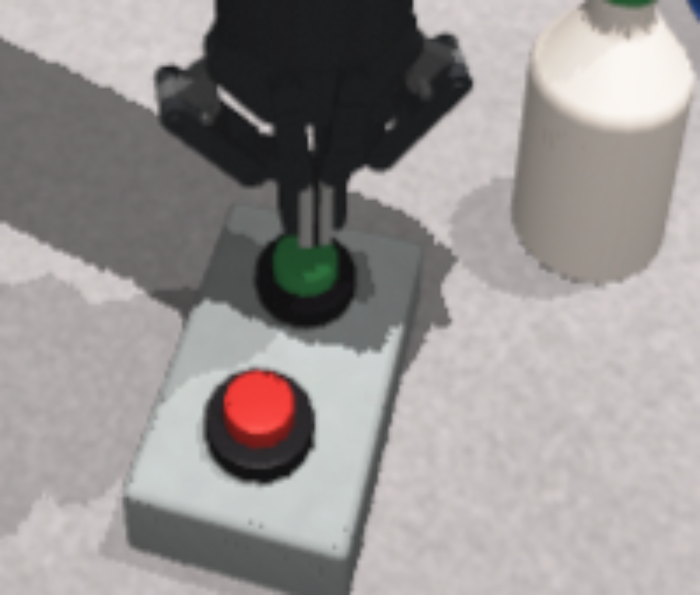

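The fingers hover above the green button, but about 6 mm too far in +y. I'll correct that and press gently.

Request:
play_rows(
  travel=[
    [-0.0025,-0.0065,0],
    [-0.0025,-0.0065,-0.003],
    [-0.0025,-0.0065,-0.006],
    [-0.0025,-0.0065,-0.009],
    [-0.0025,-0.0065,-0.011],
    [-0.0025,-0.0065,-0.011],
    [-0.0025,-0.0065,-0.011],
  ],
  twist=[0,0,0,0,0,0,0],
)

```text
time_s: 8.65
tcp_pos: [0.5367, -0.3301, 0.0436]
tool_rot: [0.707, 0.707, -0.0, 0.0]
force: [-0.4, -1.9, 3.7]
finger_gap: 0.0001
grip_force: 1.9
```

Request:
play_rows(
  travel=[
    [0,0,-0.001],
    [0,0,-0.002],
    [0,0,-0.003],
    [0,0,-0.003],
  ],
  twist=[0,0,0,0],
)

```text
time_s: 9.05
tcp_pos: [0.5367, -0.3301, 0.0418]
tool_rot: [0.707, 0.707, -0.0, 0.001]
force: [-3.4, -0.2, 12.8]
finger_gap: -0.0002
grip_force: 6.7
```

Request:
play_rows(
  travel=[
    [0,0,-0.001],
    [0,0,-0.0015],
    [0,0,-0.0015],
  ],
  twist=[0,0,0],
)

```text
time_s: 9.35
tcp_pos: [0.5368, -0.3301, 0.0417]
tool_rot: [0.707, 0.707, -0.0, 0.001]
force: [-6.2, 1.3, 21.1]
finger_gap: 0.0004
grip_force: 11.0
```

```bash
python3 - <<'E'
from h import *
s=status.get_state();print(s['tcp_pos'],s['force'],s['time_s'])
for n in('side','scene'):
    im,d,p=grab(n);W=world(d,p);h=cv2.cvtColor(im,cv2.COLOR_RGB2HSV).astype(int)
    m=(abs(h[...,0]-65)<20)&(h[...,1]>100)&(abs(W[...,0]-.5375)<.03)&(abs(W[...,1]+.329)<.03)
    P=W[m]; print(n,len(P),np.percentile(P[:,2],[5,50,95]).round(4) if len(P) else '')
E
```

```text
[ 0.53684558 -0.33013893  0.04165865] [-6.18690576  1.32843937 21.09504702] 9.35
side 72 [0.0494 0.0531 0.062 ]
scene 20 [0.0513 0.0529 0.0545]
```

It has hit a hard stop at 21 N, and the green cap is down at about 0.054. Now I'll release and retreat.

Request:
play_rows(
  travel=[
    [0,0,0.005],
    [0,0,0.015],
    [0,0,0.04],
    [0,0,0.08],
    [0,0,0.12],
    [0,0,0.15],
    [0,0,0.15],
    [0,0,0.15],
  ],
  twist=[0,0,0,0,0,0,0,0],
)

```text
time_s: 10.25
tcp_pos: [0.5366, -0.329, 0.1887]
tool_rot: [0.707, 0.707, 0.0, -0.0]
force: [-0.3, -0.1, -0.8]
finger_gap: 0.0002
grip_force: 0.0
```

```bash
python3 - <<'E'
from h import *
s=status.get_state();print(s['tcp_pos'],s['force'],s['time_s'])
ims=[]
for n in('side','scene'):
    im,d,p=grab(n);W=world(d,p);h=cv2.cvtColor(im,cv2.COLOR_RGB2HSV).astype(int)
    m=(abs(h[...,0]-65)<20)&(h[...,1]>100)&(abs(W[...,0]-.5375)<.03)&(abs(W[...,1]+.329)<.03)
    P=W[m]; print(n,len(P),np.percentile(P[:,2],[5,50,95]).round(4)); ims.append(im)
a=cv2.resize(ims[0][190:310,290:390],(400,480)); b=cv2.resize(ims[1][220:316,290:370],(400,480))
cv2.imwrite('pics/f9.png',np.hstack([a,b])[...,::-1])
E
```

```text
[ 0.53659132 -0.3289729   0.18871715] [-0.272761   -0.14419332 -0.82510514] 10.25
side 299 [0.0505 0.0594 0.0612]
scene 60 [0.0521 0.0582 0.0615]
```

View pics/f9.png

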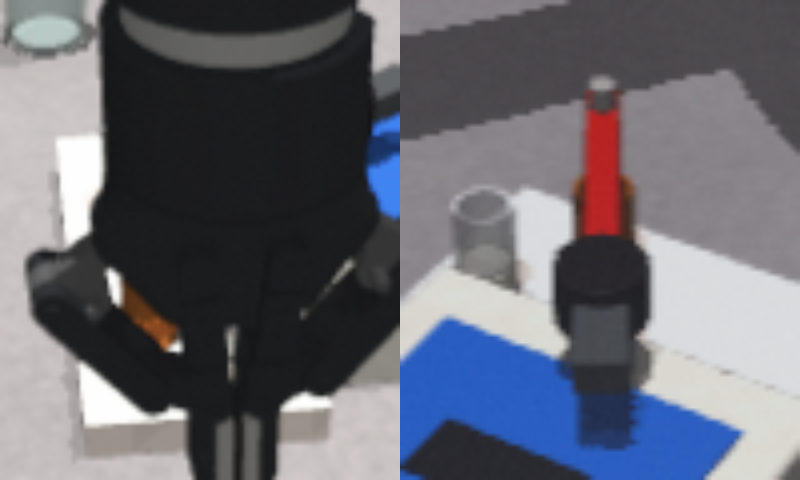

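The arm is still centred over the amber vial, and the green button has come back up.

```bash
python3 -c "
from cell import arm; print(arm.job_done())"
```

```text
the job is handed in; nothing more can be done
None
```

I pushed the swing arm round until its nozzle was within about 1 mm of the middle of the amber vial's mouth, then pressed the green start button to its stop and let it spring back up; I handed the job in at about 10 s of the 51 s limit, with the robot clear of everything.

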